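# Sort a stack of power-supply parts into their kitting nests

### The arm

A 7-joint arm with a two-finger parallel gripper is mounted at the origin on the work surface. World frame = base frame: x ahead of the robot, y to its left, z up, the work surface at z = 0. Lengths are in m, angles in rad, forces in N, time in s.
With the tool pointing down it reaches from about 0.4 to 0.85 m from the base axis. Payload 10.4 kg.
Tool frame: the origin (TCP) lies between the finger pads; the fingertips stand 22 mm ahead of it and the grasp point (between the pads) lies 3 mm ahead of it; z points along the fingers, y is the line along which they close (so a half turn about z gives the same grasp; the last joint's range is limited). The gripper opens to 85 mm and grips with 20 to 120 N. Pads are 22 mm wide; open, the fingers measure 114 mm over their backs; the gripper's body (76 mm by 85 mm) begins 54 mm behind the grasp point. The pads swing forward as they close: fully open they stand 13 mm farther back than shut.
Start: joints at [1.174, 0.332, -0.065, 1.46, 0.022, 1.35, -0.088], TCP at [0.228, -0.582, 0.253] pointing down, gripper open.
Joint ranges: [-2.6, 2.6], [-0.5, 2.12], [-1.47, 1.34], [0.16, 2.42], [-1.27, 4.41], [0.06, 2.06], [-2.6, 2.6]. Speed limits (rad/s): [2.22, 2.22, 2.79, 2.79, 3.14, 3.14, 3.14].

### API

Orientations are given as a unit quaternion [x, y, z, w].
In Python, from workcell import manip, camera, ticket, boxes_of, outline_of gives the robot as it stands.
- The arm moves only by the tool carry_out, never from a script. Its argument "deltas" is a list of rows, each a list of 5 numbers: the shift along the tool's x, y, z as a fraction of full scale, then the turn about the tool's z as a fraction of full scale, then the opening, from -1 (shut) to 1 (fully open), so that 0 is half open. In form: [[tx, ty, tz, spin, gripper], ...]. A call has 1 to 20 rows; each row is the pose to reach, as a shift and turn from the pose commanded when the call began, along the tool's axes at that moment; what a row does not reach only later rows make up. Full scale, the value 1, is 150 mm for a shift and 30 degrees for a turn. A row lasts 1/8 s, in which the tool goes at most 62.5 mm and 10.7 degrees, less where a joint would pass 70% of its speed; a pose out of reach is approached as far as the arm can. A call with a number of a shift or a turn outside -1 to 1 is refused whole. A call with a gripper value outside its range is refused whole. The fingers move at their own pace and stop on an object; "force" is the grip in N (left out, the last holds). Time passes only in rows, so rows that repeat a pose let the fingers close. It gives the time, the measured TCP pose, the force, the opening and the grip force at its end, in the units of the state.
- manip.get_obs(): the state, without advancing time (a new reading comes with each control period).
- camera(name): name is "side" or "top"; returns a dict with "img" (480x640x3 uint8, red, green, blue), "depth" (480x640 float32, m along the optical axis (not along the pixel's ray), 0 where there is no reading), "vertical_fov" (degrees; the focal length in pixels is half the picture's height over the tangent of half this angle, whatever the lens; pixels are square), "cx", "cy" (the principal point, pixels), "R" (3x3) and "t" (3): a world point X has camera coordinates R X + t. Camera axes: x right, y down, z forward; pixel columns grow to the right and rows downward; lengths in m; the calibration is good to about 2 mm. A picture is of the moment at which its call begins.
- ticket.hand_in(): hands the job in; it is judged then, once.
Trained networks look in a picture, given as the dict that the camera call returned (one of the last four; its "shot" number tells which), for a name from the list of things; names that differ only in an ending like _2 or _b are one class to them, and where a whole thing is asked for, a point or a joint stands for the part that bears it (a point fixed in the world has none). Each returns a list of dicts, best first, with "conf" (0 to 1); they miss things now and then, are a little off and sometimes report something else, mostly with a low value. They report only what shows in the picture. A call takes as long as a camera call. They do not tell look-alikes from the thing itself.
- boxes_of(query, picture): "position" ([x, y, z] in m, in world coordinates, good to about 4 mm: the middle of the surface that is visible of it).
- outline_of(query, picture): "region" (480x640 bool, what is visible of it).
The state is a dict: "clock": time; "joint_pos": joint angles; "joint_velocities": joint speeds; "tau": joint torques, N m; "position": TCP position; "ee_rot": TCP orientation; "ft_force": force on the tool from outside, world axes, zero at the start; "torque": the same for the moment, N m; "grip_width": opening from 0.0 (shut) to 1.0 (fully open); "grasp_force": force on a finger pad.
Only numpy, scipy, OpenCV 4.12 (cv2) and the standard library are available. Lean on these libraries where they do the work, as an engineer would, in place of code of your own. Each camera call takes 0.05 s, during which the arm holds its last target. There are 200 camera calls.

### The job

Take apart the stack of power-supply parts and set each part upright and flat on the floor of the green nest made for its shape and size: the black case in the largest nest, the heat sink in the middle-sized one, the coil in the round one and the relay in the smallest. Each part should be about centred between its nest's lips or studs, the three rectangular ones lying squarely with their long side along the nest's long side. Let go of everything, and do not shift the screw jar or the circuit board standing among them.

Things in the scene. Friction and masses are not known exactly. Their poses are not given: they have to be found in the camera images.
- case: closed black plastic instrument case with a screw in each top corner, the lowest part of the stack, standing on the table: 90 mm (x) x 64 mm (y) x 30 mm high, about 220 g. Origin: centre of its underside; z up
- heatsink: finned aluminium heat sink, fins upward and running along x, on top of the case: 62 mm (x) x 38 mm (y) x 25 mm high, about 140 g; the outer fins are stiff and can be gripped across y. Origin: centre of its underside; z up
- toroid: round copper-wound toroidal coil with a blind dimple in its top, on top of the heat sink: 36 mm diameter, 22 mm high, about 160 g. Origin: centre of its underside; z up
- relay: small grey plastic relay, a rectangular block with a white strip on top, the topmost part of the stack, lying on the coil: 28 mm (x) x 20 mm (y) x 20 mm high, about 35 g. Origin: centre of its underside; z up
- nest_large: largest rectangular nest, for the black case; green plastic, fixed to the table. Origin: centre of its underside; x along its long side. Floor 4 mm above the table. Space between the lips 108 x 82 mm, outside 116 x 90 mm. L-shaped lips at the corners only, 4 mm thick, 4 mm above the floor, 18 mm along each side
- nest_medium: middle-sized rectangular nest, for the heat sink; green plastic, fixed to the table. Origin: centre of its underside; x along its long side. Floor 4 mm above the table. Space between the lips 80 x 56 mm, outside 88 x 64 mm. L-shaped lips at the corners only, 4 mm thick, 4 mm above the floor, 14 mm along each side
- nest_small: smallest rectangular nest, for the relay; green plastic, fixed to the table. Origin: centre of its underside; x along its long side. Floor 4 mm above the table. Space between the lips 46 x 38 mm, outside 54 x 46 mm. L-shaped lips at the corners only, 4 mm thick, 4 mm above the floor, 10 mm along each side
- nest_round: round nest, for the coil; green plastic, fixed to the table. Origin: centre of its underside. Disc 66 mm in diameter, its floor 4 mm above the table, with four studs 5 mm thick and 4 mm high above the floor, on a circle of 30 mm radius at 45 degrees to its x and y axes
- jar: bystander: clear screw jar with a steel cap, 44 mm diameter, 52 mm high, loose on the table. Origin: centre of its underside
- board: bystander: black circuit board with two rows of pins, 70 mm (x) x 42 mm (y), about 17 mm high, loose on the table. Origin: centre of its underside
Things that resemble listed ones, but are neither listed nor needed, are in the scene too. Of the things shaped like the relay, the grey one is meant.

How it is judged:
By the outcome, as a careful person would: the job done as asked, in the order asked, and still so for the second after the job is handed in, with the robot touching nothing.
It also fails if it takes over 125 s, if anything falls off the work surface, if the arm or the gripper's body presses on something with over 40 N, if the wrist force passes 120 N, or if a joint passes its speed limit or range.

## Working session

There is one attempt and no reset: what is moved stays moved. The work goes in short steps, Python scripts to look and compute and a tool call to move; the robot and the scene stay as the last step left them, time stands still between calls to the robot, and variables do not carry over. Pictures are saved under pics/ and viewed, at most 14 in all, crops included, and the job is handed in when it is done.

Besides the shell and the picture viewer there is one more tool, called after "Call:" as name([rows], argument=value, ...), one row to a line, values as JSON. carry_out: Moves the arm, as the interface text tells. Its arguments: {"type":"object","properties":{"deltas":{"type":"array","items":{"type":"array","items":{"type":"number"}}},"force":{"type":"number"}},"required":["deltas"]}

```bash
mkdir -p pics
cat > h.py <<'E'
import numpy as np, cv2
from workcell import manip, camera, ticket, boxes_of, outline_of
def cloud(c):
    f=240/np.tan(np.radians(c["vertical_fov"])/2)
    v,u=np.mgrid[:480,:640]; d=c["depth"].astype(float)
    P=np.stack([(u-c["cx"])/f*d,(v-c["cy"])/f*d,d],-1)
    return (P-c["t"])@c["R"]   # R^T (P-t)
def save(c,n): cv2.imwrite(f"pics/{n}.png",c["img"][:,:,::-1])
E
python3 - <<'E'
from h import *
o=manip.get_obs(); print({k:np.round(v,3).tolist() for k,v in o.items()})
for n in("top","side"):
    c=camera(n); save(c,n+"0"); W=cloud(c)
    print(n,c["vertical_fov"],c["cx"],c["cy"],np.round(c["R"],3).tolist(),np.round(c["t"],3))
    for q in "case heatsink toroid relay nest_large nest_medium nest_small nest_round jar board".split():
        for b in boxes_of(q,c)[:3]: print(q,np.round(b["position"],3),round(b["conf"],2))
E
```

```text
{'clock': 0.0, 'joint_pos': [1.174, 0.333, -0.065, 1.461, 0.022, 1.35, -0.089], 'joint_velocities': [-0.001, -0.002, -0.001, 0.0, -0.0, 0.0, 0.0], 'tau': [0.0, -62.545, 0.049, -39.16, 0.016, 0.01, -0.0], 'position': [0.228, -0.582, 0.252], 'ee_rot': [0.983, 0.186, -0.0, -0.001], 'ft_force': [0.398, 0.388, -0.035], 'torque': [-0.001, -0.004, 0.018], 'grasp_force': 0.0, 'grip_width': 1.001}
top 52.128558366424635 325.54904223022385 239.11997074875842 [[0.014, -1.0, 0.004], [-0.996, -0.014, -0.086], [0.086, -0.002, -0.996]] [-0.026  0.499  1.098]
case [ 0.436 -0.172  0.026] 0.95
heatsink [ 0.434 -0.166  0.053] 0.73
nest_large [0.636 0.123 0.005] 0.64
nest_medium [ 0.604 -0.298  0.002] 0.91
nest_small [0.583 0.297 0.004] 0.7
nest_round [ 0.655 -0.118  0.003] 0.97
jar [ 0.436 -0.173  0.031] 0.66
jar [0.459 0.196 0.053] 0.53
board [0.458 0.011 0.009] 0.97
side 57.00795775873011 320.1540389098886 234.9383480084114 [[0.931, -0.364, 0.002], [-0.238, -0.614, -0.753], [0.275, 0.701, -0.658]] [-0.463  0.179  0.651]
case [ 0.43  -0.201  0.032] 0.79
case [0.458 0.01  0.006] 0.33
heatsink [ 0.44  -0.192  0.049] 0.8
toroid [ 0.446 -0.192  0.07 ] 0.89
relay [ 0.45  -0.184  0.094] 0.95
relay [ 0.425 -0.28   0.018] 0.7
relay [ 0.348 -0.152  0.022] 0.57
nest_large [0.636 0.114 0.004] 0.61
nest_medium [ 0.611 -0.302  0.005] 0.79
nest_small [0.587 0.296 0.007] 0.52
nest_round [ 0.652 -0.121  0.009] 0.95
jar [0.463 0.188 0.035] 0.67
jar [0.462 0.008 0.01 ] 0.39
board [0.459 0.008 0.006] 0.72
```

View pics/top0.png

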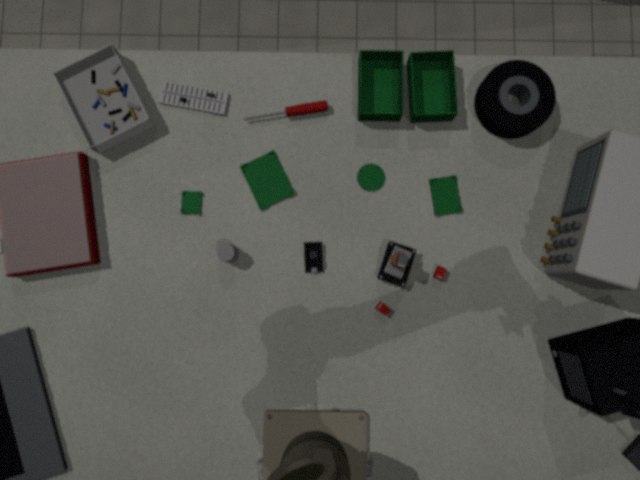

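View pics/side0.png

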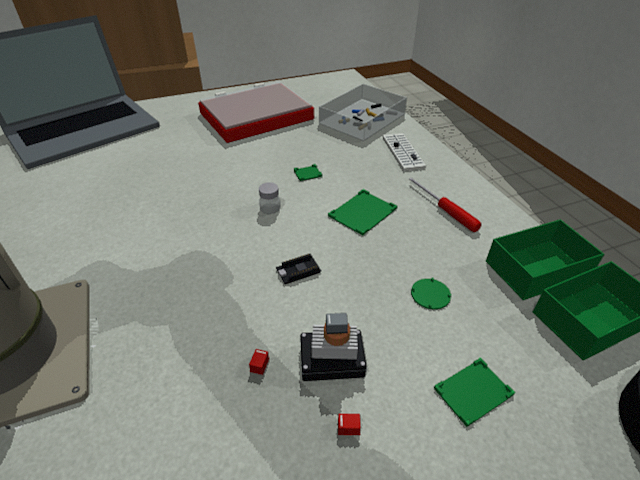

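The top picture shows the stack at about (398,263), the red look-alike relays at (441,273) and (384,309), and the nests at (267,180), (446,195), (371,178) and (192,203). The board is at (313,257) and the jar at (227,250). In the side picture the stack stands at (335,345), with the grey relay on top. Next I'll fit rectangles to these in world coordinates.

```bash
cat >> h.py <<'E'
def rect(P):  # centre, (long, short), angle of long side deg in (-90,90]
    (x,y),(w,h),a=cv2.minAreaRect((P[:,:2]*1000).astype(np.float32))
    if w<h: w,h,a=h,w,a+90
    a=(a+90)%180-90
    return np.round([x,y,w,h,a],1)
def biggest(m):
    n,l,s,_=cv2.connectedComponentsWithStats(m.astype(np.uint8)); 
    return l==1+np.argmax(s[1:,4]) if n>1 else m
def near(W,x,y,r,z0,z1): return (np.hypot(W[...,0]-x,W[...,1]-y)<r)&(W[...,2]>z0)&(W[...,2]<z1)
N=dict(large=(.636,.118,.085),medium=(.607,-.3,.07),small=(.585,.297,.05),round=(.653,-.12,.05))
def nests(c,W):
    I=c["img"].astype(int); g=(I[...,1]>I[...,0]*1.5)&(I[...,1]>I[...,2]*1.3)
    return {k:biggest(g&near(W,*v,-.01,.02)) for k,v in N.items()}
E
python3 - <<'E'
from h import *
for n in("top","side"):
    c=camera(n); W=cloud(c)
    print(n)
    t=near(W,.55,0,.3,-.01,.002); print("table z",np.median(W[t][:,2]))
    for k,m in nests(c,W).items(): print(k,m.sum(),rect(W[m]),"z med",np.median(W[m][:,2]).round(4))
    h=near(W,.44,-.18,.09,.01,.12)
    hist=np.histogram(W[h][:,2],np.arange(.01,.112,.004)); print(dict(zip(hist[1].round(3).tolist(),hist[0].tolist())))
    for k,a,b in(("case",.024,.036),("hs",.046,.06),("tor",.071,.082),("relay",.09,.105)):
        m=near(W,.44,-.18,.075,a,b); P=W[m]
        if len(P)>5: print(k,len(P),rect(P),P.mean(0).round(4))
    for k,x,y in(("red1",.425,-.28),("red2",.348,-.152),("jar",.459,.192),("board",.458,.01)):
        m=near(W,x,y,.045,.006,.08); P=W[m]; print(k,len(P),rect(P),P.mean(0).round(3),P[:,2].max().round(3))
c=camera("side"); cv2.imwrite("pics/s1.png",cv2.resize(c["img"][270:450,230:400,::-1],None,fx=3,fy=3,interpolation=2))
E
```

```text
top
table z 8.290262390289713e-05
large 1777 [637.7 119.3 114.8  87.2  27. ] z med 0.0049
medium 951 [ 607.5 -296.5   85.7   62.9    9.8] z med 0.0052
small 415 [ 5.822e+02  2.949e+02  5.100e+01  4.440e+01 -5.000e-01] z med 0.005
round 553 [ 648.3 -122.7   62.    60.2   65.4] z med 0.005
{0.01: 9, 0.014: 9, 0.018: 10, 0.022: 20, 0.026: 213, 0.03: 359, 0.034: 70, 0.038: 33, 0.042: 21, 0.046: 30, 0.05: 38, 0.054: 92, 0.058: 32, 0.062: 3, 0.066: 10, 0.07: 14, 0.074: 31, 0.078: 32, 0.082: 7, 0.086: 4, 0.09: 6, 0.094: 54, 0.098: 68, 0.102: 4, 0.106: 0}
case 639 [ 444.5 -180.8   90.7   65.   -17.6] [ 0.4408 -0.1789  0.0308]
hs 188 [ 448.2 -178.6   62.1   38.5  -23.8] [ 0.4443 -0.1748  0.0543]
tor 75 [ 451.6 -179.3   34.6   31.8  -63.3] [ 0.4523 -0.1732  0.0769]
relay 132 [ 449.1 -181.4   28.3   20.5  -15.7] [ 0.4489 -0.1811  0.0978]
red1 130 [ 427.7 -273.9   48.2   34.4  -18.8] [ 0.427 -0.279  0.019] 0.027
red2 123 [ 342.4 -146.9   81.9   43.6   49.4] [ 0.344 -0.149  0.02 ] 0.025
jar 349 [469.6 197.6  73.9  41.2 -34.6] [0.463 0.199 0.045] 0.058
board 448 [459.8   5.1  71.4  57.   11.4] [0.
[... 436 characters left out ...]
0.062: 44, 0.066: 50, 0.07: 51, 0.074: 119, 0.078: 45, 0.082: 42, 0.086: 39, 0.09: 40, 0.094: 169, 0.098: 113, 0.102: 0, 0.106: 0}
case 1406 [ 445.  -181.4   90.9   65.4  -18.3] [ 0.4371 -0.1925  0.0305]
hs 738 [ 449.  -178.6   62.    40.5  -22.3] [ 0.4444 -0.1844  0.0539]
tor 202 [ 450.3 -184.6   35.9   26.6  -17.3] [ 0.4479 -0.1898  0.0764]
relay 322 [ 449.6 -182.2   27.8   21.2  -15.5] [ 0.4486 -0.1838  0.0969]
red1 468 [ 427.1 -281.    28.5   20.6  -20.5] [ 0.426 -0.283  0.019] 0.024
red2 348 [ 345.  -150.6   29.4   20.2   53.6] [ 0.344 -0.153  0.018] 0.024
jar 565 [465.  200.6  42.2  41.7  25.5] [0.463 0.193 0.036] 0.056
board 731 [460.    9.   70.7  43.1   3.7] [0.459 0.009 0.01 ] 0.02
```

View pics/s1.png

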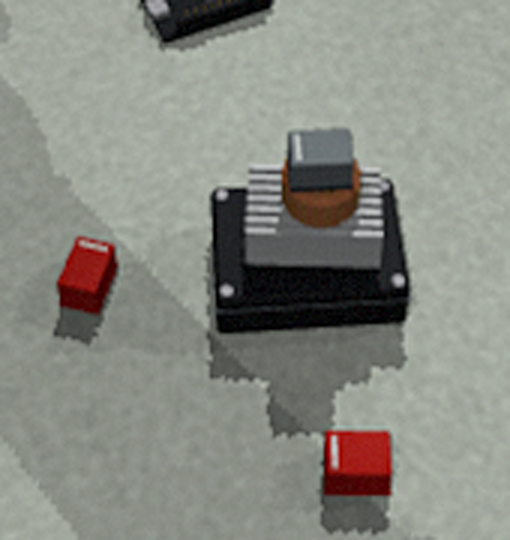

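```bash
cat >> h.py <<'E'
from scipy.spatial.transform import Rotation as Ro
def state():
    o=manip.get_obs(); R=Ro.from_quat(o["ee_rot"]).as_matrix()
    return np.array(o["position"]),np.degrees(np.arctan2(R[1,0],R[0,0])),o,R
def plan(wps):
    """waypoints (x,y,z mm, psi deg): prints calls as final-row fractions"""
    p,psi,o,R=state(); p=p*1000
    print("t %.1f"%o["clock"],p.round(1),"psi %.2f"%psi,"tilt",(R[:,2]).round(4),"F",np.round(o["ft_force"],1),"w",round(o["grip_width"]*85,1),"g",round(o["grasp_force"],1),"j7",np.round(o["joint_pos"],2)[6])
    for w in wps:
        d=np.array(w[:3])-p; da=(w[3]-psi)
        n=int(max(1,np.ceil(np.linalg.norm(d[:2])/149),np.ceil(abs(d[2])/149),np.ceil(abs(da)/29.9)))
        for i in range(n):
            a=np.radians(psi); s=d/n
            t=[s[0]*np.cos(a)+s[1]*np.sin(a), s[0]*np.sin(a)-s[1]*np.cos(a), -s[2]]
            print("  ",np.round(np.array(t)/150,4).tolist(),round(-da/n/30,4),"rows>=%.1f"%max(np.linalg.norm(s)/62.5,abs(da/n)/10.7))
            psi+=da/n
        p=np.array(w[:3],float)
E
python3 -c "
from h import *
plan([(449.3,-182,190,-15.6),(449.3,-182,102.5,-15.6)])"
```

```text
t 1.2 [ 228.2 -581.8  253.3] psi 21.42 tilt [ 0. -0. -1.] F [-0.6  0.3  0.1] w 85.0 g 0.0 j7 -0.09
   [0.5863, -0.4858, 0.1055] 0.3085 rows>=1.8
   [0.5006, -0.5738, 0.1055] 0.3085 rows>=1.8
   [0.4018, -0.6468, 0.1055] 0.3085 rows>=1.8
   [0.2925, -0.703, 0.1055] 0.3085 rows>=1.8
   [0.0, -0.0, 0.5833] -0.0 rows>=1.4
```

Call:
carry_out([
  [0.29, -0.24, 0.05, 0.155, 0.3],
  [0.586, -0.486, 0.105, 0.308, 0.1],
  [0.586, -0.486, 0.105, 0.308, 0.1],
], force=30)

```text
clock: 1.62
position: [0.2866, -0.4779, 0.2374]
ee_rot: [0.994, 0.109, 0.0, -0.001]
ft_force: [-0.6, -0.3, 0.7]
grip_width: 0.551
grasp_force: 0.0
```

Call:
carry_out([
  [0.25, -0.287, 0.05, 0.155, 0.1],
  [0.5, -0.574, 0.105, 0.308, 0.1],
  [0.5, -0.574, 0.105, 0.308, 0.1],
])

```text
clock: 2.0
position: [0.3409, -0.3786, 0.2217]
ee_rot: [1.0, 0.028, 0.0, -0.0]
ft_force: [-1.1, -0.5, -0.5]
grip_width: 0.549
grasp_force: 0.0
```

Call:
carry_out([
  [0.2, -0.323, 0.05, 0.155, 0.1],
  [0.402, -0.647, 0.105, 0.308, 0.1],
  [0.402, -0.647, 0.105, 0.308, 0.1],
])

```text
clock: 2.38
position: [0.3955, -0.2792, 0.206]
ee_rot: [0.999, -0.052, 0.0, -0.0]
ft_force: [-1.0, -0.9, 0.6]
grip_width: 0.558
grasp_force: 0.0
```

Call:
carry_out([
  [0.146, -0.352, 0.05, 0.155, 0.1],
  [0.292, -0.703, 0.105, 0.308, 0.1],
  [0.292, -0.703, 0.105, 0.308, 0.1],
  [0.292, -0.703, 0.105, 0.308, 0.1],
])

```text
clock: 2.88
position: [0.4486, -0.1838, 0.1905]
ee_rot: [0.991, -0.136, 0.0, 0.0]
ft_force: [-0.8, -0.5, -0.5]
grip_width: 0.553
grasp_force: 0.0
```

```bash
python3 -c "
from h import *
plan([(449.3,-182,102.5,-15.6)])
c=camera('side'); save(c,'s2'); W=cloud(c)
m=near(W,.45,-.18,.03,.092,.105); print(rect(W[m]))"
```

```text
t 2.9 [ 448.6 -183.8  190.5] psi -15.58 tilt [-0.e+00 -7.e-04 -1.e+00] F [-0.8 -0.5 -0.5] w 47.0 g 0.0 j7 -1.58
   [0.0009, -0.013, 0.5865] 0.0006 rows>=1.4
[ 449.5 -182.    27.7   21.1  -19. ]
```

Call:
carry_out([
  [0, 0, 0.25, 0, 0.1],
  [0, 0, 0.4, 0, 0.1],
  [0, 0, 0.5, 0, 0.1],
  [0, 0, 0.5, 0, 0.1],
  [0, 0, 0.5, 0, 0.1],
])

```text
clock: 3.55
position: [0.4494, -0.1825, 0.1162]
ee_rot: [0.991, -0.135, 0.001, 0.0]
ft_force: [0.2, 0.3, -0.3]
grip_width: 0.55
grasp_force: 0.0
```

```bash
python3 -c "
from h import *
plan([(449.3,-182,102.5,-15.6)])
c=camera('side'); cv2.imwrite('pics/s3.png',cv2.resize(c['img'][200:450,200:450,::-1],None,fx=2.4,fy=2.4))"
```

```text
t 3.5 [ 449.4 -182.5  116.2] psi -15.57 tilt [ 1.2e-03 -6.0e-04 -1.0e+00] F [ 0.2  0.3 -0.3] w 46.7 g 0.0 j7 -1.61
   [-0.0016, -0.0028, 0.0914] 0.001 rows>=0.2
```

View pics/s3.png

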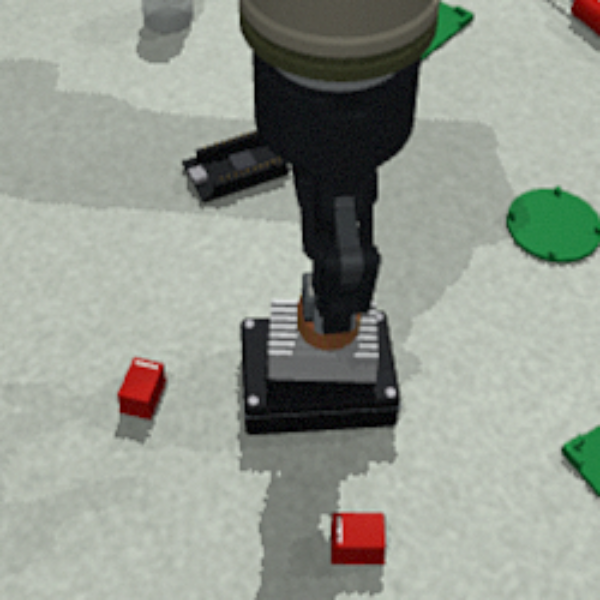

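The fingers straddle the grey relay, about (345,300) in the crop, with the coil clear below. I'll lower 13 mm, close and lift.

Call:
carry_out([
  [0, -0.003, 0.05, 0, 0.1],
  [0, -0.003, 0.088, 0, 0.1],
  [0, -0.003, 0.088, 0, 0.1],
  [0, -0.003, 0.088, 0, -0.3],
  [0, -0.003, 0.088, 0, -0.6],
  [0, -0.003, 0.088, 0, -0.8],
  [0, -0.003, 0.088, 0, -0.8],
  [0, -0.003, 0.088, 0, -0.8],
], force=30)

```text
clock: 4.6
position: [0.4493, -0.1816, 0.1024]
ee_rot: [0.991, -0.135, 0.0, 0.0]
ft_force: [-0.9, -0.2, 3.2]
grip_width: 0.224
grasp_force: 30.3
```

```bash
python3 -c "
from h import *
plan([(449.3,-182,180,-15.6),(582,295.3,180,-1),(582,295.3,60,-1)])"
```

```text
t 4.6 [ 449.3 -181.6  102.4] psi -15.54 tilt [ 5.e-04 -3.e-04 -1.e+00] F [-0.9 -0.2  3.2] w 19.1 g 30.3 j7 -1.62
   [0.0008, 0.0029, -0.5176] 0.0018 rows>=1.2
   [-0.0009, -0.8257, -0.0] -0.1217 rows>=2.0
   [0.0517, -0.8241, -0.0] -0.1217 rows>=2.0
   [0.104, -0.8191, -0.0] -0.1217 rows>=2.0
   [0.1559, -0.8108, -0.0] -0.1217 rows>=2.0
   [0.0, -0.0, 0.8] 0.0 rows>=1.9
```

Call:
carry_out([
  [0, 0, -0.05, 0, -0.8],
  [0, 0, -0.2, 0, -0.8],
  [0, 0, -0.4, 0, -0.8],
  [0, 0, -0.518, 0, -0.8],
])

```text
clock: 5.1
position: [0.4494, -0.1816, 0.1814]
ee_rot: [0.991, -0.135, 0.001, 0.0]
ft_force: [0.6, 0.6, -1.4]
grip_width: 0.226
grasp_force: 29.9
```

Call:
carry_out([
  [0, -0.15, 0, -0.03, -0.8],
  [0, -0.4, 0, -0.06, -0.8],
  [0, -0.65, 0, -0.09, -0.8],
  [0, -0.826, 0, -0.122, -0.8],
])

```text
clock: 5.6
position: [0.4821, -0.0589, 0.1789]
ee_rot: [0.995, -0.102, -0.001, -0.0]
ft_force: [0.7, 0.7, 0.0]
grip_width: 0.226
grasp_force: 29.9
```

Call:
carry_out([
  [0.015, -0.25, 0, -0.03, -0.8],
  [0.03, -0.5, 0, -0.06, -0.8],
  [0.052, -0.824, 0, -0.122, -0.8],
])

```text
clock: 5.98
position: [0.5149, 0.059, 0.1788]
ee_rot: [0.997, -0.071, -0.001, 0.0]
ft_force: [0.3, 0.1, -0.5]
grip_width: 0.222
grasp_force: 29.9
```

Call:
carry_out([
  [0.03, -0.25, 0, -0.03, -0.8],
  [0.06, -0.5, 0, -0.06, -0.8],
  [0.104, -0.819, 0, -0.122, -0.8],
])

```text
clock: 6.35
position: [0.5477, 0.1784, 0.1788]
ee_rot: [0.999, -0.039, -0.001, 0.0]
ft_force: [-0.1, 0.4, -0.1]
grip_width: 0.225
grasp_force: 29.9
```

Call:
carry_out([
  [0.05, -0.25, 0, -0.03, -0.8],
  [0.1, -0.5, 0, -0.06, -0.8],
  [0.14, -0.7, 0, -0.1, -0.8],
  [0.156, -0.811, 0, -0.122, -0.8],
  [0.156, -0.811, 0, -0.122, -0.8],
])

```text
clock: 6.98
position: [0.5804, 0.2975, 0.179]
ee_rot: [1.0, -0.007, -0.001, -0.0]
ft_force: [0.6, -0.8, 0.3]
grip_width: 0.225
grasp_force: 29.8
```

Call:
carry_out([
  [0, 0, 0.2, 0, -0.8],
  [0, 0, 0.5, 0, -0.8],
  [0, 0, 0.7, 0, -0.8],
  [0, 0, 0.8, 0, -0.8],
  [0, 0, 0.8, 0, -0.8],
  [0, 0, 0.8, 0, -0.8],
])

```text
clock: 7.72
position: [0.5821, 0.2962, 0.0613]
ee_rot: [1.0, -0.008, 0.001, -0.0]
ft_force: [0.3, -0.9, 0.9]
grip_width: 0.223
grasp_force: 29.8
```

```bash
cat >> h.py <<'E'
def stack():
    for n in("top","side"):
        c=camera(n); W=cloud(c)
        for k,a,b,r in(("case",.024,.036,.075),("hs",.046,.06,.05),("tor",.071,.082,.035)):
            P=W[near(W,.447,-.18,r,a,b)]
            if len(P)>5: print(n,k,len(P),rect(P),P.mean(0).round(4))
E
python3 -c "
from h import *
plan([(582,295.3,30,-1)])
stack()
c=camera('side');W=cloud(c)
cv2.imwrite('pics/s4.png',cv2.resize(c['img'][100:240,220:400,::-1],None,fx=4,fy=4,interpolation=2))"
```

```text
t 7.7 [582.1 296.2  61.3] psi -0.93 tilt [ 1.9e-03  8.0e-04 -1.0e+00] F [ 0.3 -0.9  0.9] w 18.9 g 29.8 j7 -2.39
   [-0.0009, 0.0058, 0.2088] 0.0024 rows>=0.5
top case 633 [ 444.7 -180.6   90.2   64.9  -17. ] [ 0.4416 -0.1792  0.0306]
top hs 184 [ 448.3 -179.    62.3   38.5  -22.9] [ 0.4453 -0.1757  0.0544]
top tor 188 [ 450.7 -180.8   35.1   32.7  -88.8] [ 0.4503 -0.1796  0.0771]
side case 1412 [ 445.2 -181.7   90.6   64.9  -17.1] [ 0.4371 -0.1925  0.0304]
side hs 736 [ 449.2 -178.3   62.    41.1  -23.6] [ 0.4444 -0.1845  0.0539]
side tor 457 [ 451.4 -180.3   35.6   34.8   18.3] [ 0.4505 -0.182   0.0765]
```

View pics/s4.png

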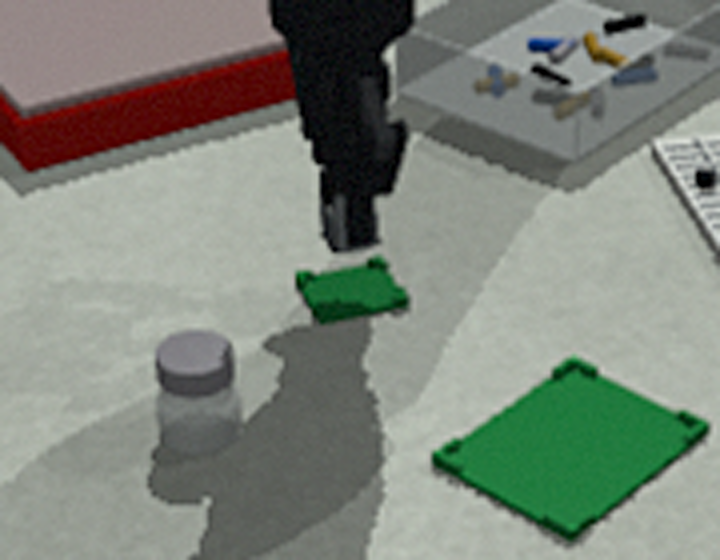

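The relay is in the gripper over the small nest, about (350,290) in the crop, and the rest of the stack hasn't moved. I'll lower and release.

Call:
carry_out([
  [0, 0.004, 0.1, 0, -0.8],
  [0, 0.004, 0.17, 0, -0.8],
  [0, 0.004, 0.2, 0, -0.8],
  [0, 0.004, 0.207, 0, -0.8],
  [0, 0.004, 0.207, 0, -0.8],
  [0, 0.004, 0.209, 0, -0.8],
])

```text
clock: 8.62
position: [0.5807, 0.295, 0.0294]
ee_rot: [1.0, -0.008, -0.001, 0.001]
ft_force: [-10.1, -6.4, 19.4]
grip_width: 0.227
grasp_force: 32.3
```

```bash
python3 -c "
from h import *
plan([(582,295.3,29.5,-1)])"
```

```text
t 8.6 [580.7 295.   29.4] psi -0.90 tilt [-0.0014 -0.0019 -1.    ] F [-10.1  -6.4  19.4] w 19.3 g 32.3 j7 -2.4
   [0.0088, -0.0023, -0.0007] 0.0032 rows>=0.0
```

Call:
carry_out([
  [0, 0, -0.006, 0, -0.8],
  [0, 0, -0.006, 0, -0.8],
  [0, 0, -0.006, 0, -0.4],
  [0, 0, -0.006, 0, -0.3],
  [0, 0, -0.006, 0, -0.3],
  [0, 0, -0.2, 0, -0.2],
  [0, 0, -0.5, 0, -0.2],
  [0, 0, -0.8, 0, -0.1],
  [0, 0, -1, 0, 0.1],
  [0, 0, -1, 0, 0.2],
])

```text
clock: 9.88
position: [0.5824, 0.2963, 0.1812]
ee_rot: [1.0, -0.008, 0.002, -0.001]
ft_force: [0.2, 0.9, -1.0]
grip_width: 0.603
grasp_force: 0.0
```

```bash
cat >> h.py <<'E'
def check(x,y,z0,z1,r,k):
    """part top (band z0..z1) against its nest, both views"""
    for n in("top","side"):
        c=camera(n); W=cloud(c); P=W[near(W,x,y,r,z0,z1)]; m=nests(c,W)[k]
        print(n,"part",len(P),rect(P) if len(P)>4 else "", "z",np.median(P[:,2]).round(4) if len(P) else "","nest",rect(W[m]))
E
python3 -c "
from h import *
check(.582,.295,.019,.03,.035,'small')
plan([(451,-180.6,170,-18),(451,-180.6,100,-18)])"
```

```text
top part 97 [580.2 294.2  27.9  20.1   1.5] z 0.0242 nest [582.3 289.6  50.   33.9  -2.1]
side part 89 [ 5.812e+02  2.951e+02  2.790e+01  2.390e+01 -3.000e-01] z 0.0247 nest [581.2 294.3  52.9  48.1  -2.4]
t 10.0 [581.3 295.2 178. ] psi -0.90 tilt [-1.e-04 -4.e-04 -1.e+00] F [ 0.8 -0.  -1.4] w 51.0 g 0.0 j7 -2.34
   [-0.2046, 0.7964, 0.0133] 0.1425 rows>=2.0
   [-0.1447, 0.8094, 0.0133] 0.1425 rows>=2.0
   [-0.0839, 0.818, 0.0133] 0.1425 rows>=2.0
   [-0.0227, 0.8219, 0.0133] 0.1425 rows>=2.0
   [0.0, -0.0, 0.4667] -0.0 rows>=1.1
```

Call:
carry_out([
  [-0.1, 0.4, 0, 0.07, 0.3],
  [-0.205, 0.796, 0.013, 0.142, 0.3],
  [-0.205, 0.796, 0.013, 0.142, 0.3],
])

```text
clock: 10.35
position: [0.5482, 0.1702, 0.1746]
ee_rot: [0.999, -0.049, -0.001, 0.002]
ft_force: [-0.7, 0.7, 0.2]
grip_width: 0.648
grasp_force: 0.0
```

Call:
carry_out([
  [-0.07, 0.4, 0, 0.07, 0.3],
  [-0.145, 0.809, 0.013, 0.142, 0.3],
  [-0.145, 0.809, 0.013, 0.142, 0.3],
])

```text
clock: 10.72
position: [0.5151, 0.0524, 0.1732]
ee_rot: [0.996, -0.086, -0.001, 0.001]
ft_force: [0.2, 1.1, -0.2]
grip_width: 0.654
grasp_force: 0.0
```

Call:
carry_out([
  [-0.04, 0.4, 0, 0.07, 0.3],
  [-0.084, 0.818, 0.013, 0.142, 0.3],
  [-0.084, 0.818, 0.013, 0.142, 0.3],
])

```text
clock: 11.1
position: [0.4822, -0.0654, 0.1714]
ee_rot: [0.992, -0.122, -0.001, 0.001]
ft_force: [0.1, 0.1, -0.4]
grip_width: 0.65
grasp_force: 0.0
```

Call:
carry_out([
  [-0.01, 0.4, 0, 0.07, 0.3],
  [-0.023, 0.822, 0.013, 0.142, 0.3],
  [-0.023, 0.822, 0.013, 0.142, 0.3],
  [-0.023, 0.822, 0.2, 0.142, 0.3],
  [-0.023, 0.822, 0.4, 0.142, 0.3],
  [-0.023, 0.822, 0.4, 0.142, 0.3],
  [-0.023, 0.822, 0.4, 0.142, 0.3],
])

```text
clock: 11.98
position: [0.452, -0.1795, 0.1134]
ee_rot: [0.988, -0.155, 0.0, -0.0]
ft_force: [0.8, 0.3, 0.3]
grip_width: 0.652
grasp_force: 0.0
```

```bash
python3 -c "
from h import *
plan([(451,-180.6,83,-18)])"
```

```text
t 12.0 [ 452.  -179.5  113.4] psi -17.85 tilt [ 7.e-04  2.e-04 -1.e+00] F [0.8 0.3 0.3] w 55.5 g 0.0 j7 -1.67
   [-0.0041, 0.0091, 0.2024] 0.005 rows>=0.5
```

Call:
carry_out([
  [-0.004, 0.009, 0.1, 0, 0.3],
  [-0.004, 0.009, 0.2, 0, 0.3],
  [-0.004, 0.009, 0.2, 0, 0.3],
  [-0.004, 0.009, 0.2, 0, 0],
  [-0.004, 0.009, 0.2, 0, -0.3],
  [-0.004, 0.009, 0.2, 0, -0.5],
  [-0.004, 0.009, 0.2, 0, -0.5],
  [-0.004, 0.009, 0.2, 0, -0.5],
], force=35)

```text
clock: 12.98
position: [0.4506, -0.1814, 0.0832]
ee_rot: [0.988, -0.156, 0.001, 0.0]
ft_force: [0.2, 1.7, 5.6]
grip_width: 0.407
grasp_force: 35.2
```

```bash
python3 -c "
from h import *
plan([(451,-180.6,170,-18),(648.2,-122.6,170,-18),(648.2,-122.6,60,-18)])
stack()"
```

```text
t 13.0 [ 450.6 -181.4   83.2] psi -17.93 tilt [ 1.e-03 -3.e-04 -1.e+00] F [0.2 1.7 5.6] w 34.6 g 35.2 j7 -1.69
   [0.0008, -0.0057, -0.5787] 0.0022 rows>=1.4
   [0.5654, -0.387, -0.0] -0.0 rows>=1.6
   [0.5654, -0.387, -0.0] -0.0 rows>=1.6
   [0.0, -0.0, 0.7333] -0.0 rows>=1.8
top case 240 [ 448.9 -162.7   93.9   38.    -8.6] [ 0.4345 -0.158   0.0309]
top hs 59 [ 432.6 -165.3   26.6   21.7   63.7] [ 0.4309 -0.1618  0.0541]
side case 1414 [ 445.3 -181.4   89.9   64.7  -17.6] [ 0.4372 -0.1927  0.0305]
side hs 575 [ 448.9 -179.2   61.9   40.3  -23.3] [ 0.4408 -0.183   0.0535]
side tor 126 [ 439.3 -191.    46.5   18.6  -75.4] [ 0.4381 -0.1932  0.0763]
```

Call:
carry_out([
  [0, 0, -0.05, 0, -0.5],
  [0, 0, -0.2, 0, -0.5],
  [0, 0, -0.4, 0, -0.5],
  [0, 0, -0.58, 0, -0.5],
])

```text
clock: 13.58
position: [0.4499, -0.1816, 0.1707]
ee_rot: [0.988, -0.156, -0.0, 0.0]
ft_force: [1.2, -0.7, -2.3]
grip_width: 0.402
grasp_force: 35.2
```

Call:
carry_out([
  [0.1, -0.07, 0, 0, -0.5],
  [0.3, -0.2, 0, 0, -0.5],
  [0.5, -0.34, 0, 0, -0.5],
  [0.565, -0.387, 0, 0, -0.5],
])

```text
clock: 14.08
position: [0.5503, -0.1505, 0.1681]
ee_rot: [0.988, -0.155, -0.001, -0.001]
ft_force: [-1.1, 0.1, -2.0]
grip_width: 0.403
grasp_force: 35.2
```

Call:
carry_out([
  [0.2, -0.13, 0, 0, -0.5],
  [0.4, -0.27, 0, 0, -0.5],
  [0.5, -0.34, 0, 0, -0.5],
  [0.565, -0.387, 0, 0, -0.5],
  [0.565, -0.387, 0.2, 0, -0.5],
  [0.565, -0.387, 0.5, 0, -0.5],
  [0.565, -0.387, 0.7, 0, -0.5],
  [0.565, -0.387, 0.74, 0, -0.5],
  [0.565, -0.387, 0.74, 0, -0.5],
])

```text
clock: 15.2
position: [0.6473, -0.1234, 0.0592]
ee_rot: [0.988, -0.156, 0.0, 0.0]
ft_force: [-0.3, 0.1, -1.1]
grip_width: 0.407
grasp_force: 35.3
```

```bash
python3 -c "
from h import *
plan([(648.2,-122.6,33,-18)])
c=camera('side');W=cloud(c)
m=nests(c,W)['round'];print(rect(W[m]))
cv2.imwrite('pics/s5.png',cv2.resize(c['img'][200:400,340:520,::-1],None,fx=3,fy=3,interpolation=2))"
```

```text
t 15.2 [ 647.3 -123.4   59.2] psi -17.96 tilt [ 3.e-04 -1.e-04 -1.e+00] F [-0.3  0.1 -1.1] w 34.6 g 35.3 j7 -1.94
   [0.0038, -0.0068, 0.1745] 0.0014 rows>=0.4
[ 645.2 -125.4   64.4   58.   -46.2]
```

View pics/s5.png

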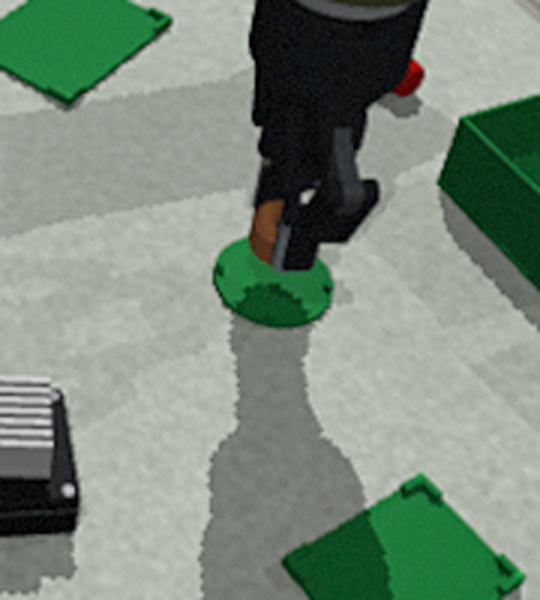

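The coil is held over the round nest, about (272,275) in the crop. I'll lower to about 0.5 mm above contact and release.

Call:
carry_out([
  [0.004, -0.005, 0.08, 0, -0.5],
  [0.004, -0.005, 0.14, 0, -0.5],
  [0.004, -0.005, 0.17, 0, -0.5],
  [0.004, -0.005, 0.176, 0, -0.5],
  [0.004, -0.005, 0.176, 0, -0.5],
])

```text
clock: 15.88
position: [0.648, -0.1227, 0.0324]
ee_rot: [0.988, -0.156, 0.0, 0.0]
ft_force: [-1.8, -0.9, -0.1]
grip_width: 0.405
grasp_force: 35.6
```

```bash
python3 -c "
from h import *
plan([(648.2,-122.6,32.2,-18)])"
```

```text
t 15.9 [ 648.  -122.7   32.4] psi -17.94 tilt [ 1.e-04 -1.e-04 -1.e+00] F [-1.8 -0.9 -0.1] w 34.4 g 35.6 j7 -1.95
   [0.0011, -0.0011, 0.0011] 0.0019 rows>=0.0
```

Call:
carry_out([
  [0, 0, 0.002, 0, -0.4],
  [0, 0, 0.002, 0, -0.1],
  [0, 0, 0.002, 0, 0.05],
  [0, 0, 0.002, 0, 0.05],
  [0, 0, -0.2, 0, 0.05],
  [0, 0, -0.5, 0, 0.05],
  [0, 0, -0.8, 0, 0.1],
  [0, 0, -0.95, 0, 0.2],
  [0, 0, -0.95, 0, 0.35],
])

```text
clock: 17.0
position: [0.649, -0.1227, 0.1768]
ee_rot: [0.988, -0.156, 0.002, 0.0]
ft_force: [0.0, -0.9, -0.3]
grip_width: 0.676
grasp_force: 0.0
```

```bash
python3 -c "
from h import *
check(.648,-.1226,.02,.032,.035,'round')
stack()
plan([(448.8,-178.8,150,-23),(448.8,-178.8,90,-23)])"
```

```text
top part 122 [ 646.1 -117.7   33.3   24.6    5. ] z 0.0264 nest [ 648.5 -112.3   63.1   39.4    3.1]
side part 295 [ 647.5 -124.2   35.7   33.7  -40.5] z 0.0262 nest [ 645.5 -125.7   64.4   59.5  -41.9]
top case 18 [ 421.8 -140.7   22.7    4.8   -0.9] [ 0.4189 -0.1415  0.03  ]
side case 1406 [ 445.5 -181.    90.5   65.4  -17.4] [ 0.437  -0.1925  0.0304]
side hs 1211 [ 449.2 -178.6   62.    40.5  -23.3] [ 0.4482 -0.181   0.0541]
t 17.2 [ 647.3 -122.7  173.1] psi -17.94 tilt [-2.2e-03  3.0e-04 -1.0e+00] F [ 0.3 -0.2 -0.3] w 57.2 g 0.0 j7 -1.91
   [-0.5718, 0.3818, 0.077] 0.0843 rows>=1.7
   [-0.5544, 0.4066, 0.077] 0.0843 rows>=1.7
   [0.0, -0.0, 0.4] -0.0 rows>=1.0
```

Call:
carry_out([
  [-0.29, 0.19, 0.04, 0.042, 0.36],
  [-0.572, 0.382, 0.077, 0.084, 0.36],
  [-0.572, 0.382, 0.077, 0.084, 0.36],
])

```text
clock: 17.58
position: [0.5446, -0.1527, 0.1611]
ee_rot: [0.984, -0.179, -0.002, 0.001]
ft_force: [0.2, -0.2, 0.3]
grip_width: 0.681
grasp_force: 0.0
```

Call:
carry_out([
  [-0.28, 0.2, 0.04, 0.042, 0.36],
  [-0.554, 0.406, 0.077, 0.084, 0.36],
  [-0.554, 0.406, 0.2, 0.084, 0.36],
  [-0.554, 0.406, 0.4, 0.084, 0.36],
  [-0.554, 0.406, 0.477, 0.084, 0.36],
  [-0.554, 0.406, 0.477, 0.084, 0.36],
  [-0.554, 0.406, 0.477, 0.084, 0.36],
])

```text
clock: 18.45
position: [0.4503, -0.1788, 0.0924]
ee_rot: [0.98, -0.199, 0.001, 0.0]
ft_force: [0.3, -0.7, 1.0]
grip_width: 0.68
grasp_force: 0.0
```

```bash
python3 -c "
from h import *
plan([(448.8,-178.8,59,-23.2)])"
```

```text
t 18.4 [ 450.3 -178.8   92.4] psi -22.96 tilt [ 1.1e-03 -3.0e-04 -1.0e+00] F [ 0.3 -0.7  1. ] w 57.8 g 0.0 j7 -1.78
   [-0.0093, 0.0042, 0.2226] 0.008 rows>=0.5
```

Call:
carry_out([
  [-0.005, 0, 0.1, 0.008, 0.36],
  [-0.006, 0.002, 0.2, 0.008, 0.36],
  [-0.006, 0.002, 0.215, 0.008, 0.36],
  [-0.006, 0.002, 0.215, 0.008, 0.1],
  [-0.006, 0.002, 0.215, 0.008, -0.2],
  [-0.006, 0.002, 0.215, 0.008, -0.4],
  [-0.006, 0.002, 0.215, 0.008, -0.4],
  [-0.006, 0.002, 0.215, 0.008, -0.4],
], force=35)

```text
clock: 19.45
position: [0.4489, -0.1788, 0.0597]
ee_rot: [0.98, -0.201, 0.0, 0.0]
ft_force: [0.1, -0.4, 5.1]
grip_width: 0.433
grasp_force: 36.5
```

```bash
python3 -c "
from h import *
plan([(448.8,-178.8,140,-23.2),(607.6,-296.8,140,9.4),(607.6,-296.8,60,9.4)])
stack()"
```

```text
t 19.4 [ 448.9 -178.8   59.7] psi -23.23 tilt [ 7.e-04 -4.e-04 -1.e+00] F [ 0.1 -0.4  5.1] w 36.8 g 36.5 j7 -1.8
   [-0.0007, 0.0002, -0.5351] -0.0009 rows>=1.3
   [0.6415, 0.153, -0.0] -0.5433 rows>=1.6
   [0.5728, 0.3269, -0.0] -0.5433 rows>=1.6
   [0.0, 0.0, 0.5333] 0.0 rows>=1.3
top case 207 [ 449.8 -164.1   90.9   31.8  -14.9] [ 0.4342 -0.1556  0.0305]
top hs 29 [ 430.7 -161.3   18.3   14.8   62.9] [ 0.4303 -0.1581  0.0536]
side case 1346 [ 445.4 -181.    90.1   65.3  -17.1] [ 0.4368 -0.1923  0.0303]
side hs 657 [ 446.3 -185.6   62.1   52.6  -22.8] [ 0.4461 -0.185   0.054 ]
```

Call:
carry_out([
  [0, 0, -0.05, 0, -0.4],
  [0, 0, -0.2, 0, -0.4],
  [0, 0, -0.4, 0, -0.4],
  [0, 0, -0.535, 0, -0.4],
])

```text
clock: 20.05
position: [0.4487, -0.1787, 0.141]
ee_rot: [0.98, -0.201, 0.0, 0.0]
ft_force: [1.3, 0.2, -1.2]
grip_width: 0.438
grasp_force: 35.9
```

Call:
carry_out([
  [0.15, 0.03, 0, -0.13, -0.4],
  [0.3, 0.07, 0, -0.27, -0.4],
  [0.5, 0.12, 0, -0.42, -0.4],
  [0.642, 0.153, 0, -0.543, -0.4],
])

```text
clock: 20.55
position: [0.5285, -0.2385, 0.1396]
ee_rot: [0.998, -0.06, -0.0, -0.0]
ft_force: [0.2, 0.6, -1.5]
grip_width: 0.434
grasp_force: 36.0
```

Call:
carry_out([
  [0.15, 0.08, 0, -0.13, -0.4],
  [0.3, 0.17, 0, -0.27, -0.4],
  [0.47, 0.27, 0, -0.42, -0.4],
  [0.573, 0.327, 0, -0.543, -0.4],
  [0.573, 0.327, 0.1, -0.543, -0.4],
  [0.573, 0.327, 0.3, -0.543, -0.4],
  [0.573, 0.327, 0.5, -0.543, -0.4],
  [0.573, 0.327, 0.53, -0.543, -0.4],
  [0.573, 0.327, 0.53, -0.543, -0.4],
])

```text
clock: 21.68
position: [0.6073, -0.2965, 0.0604]
ee_rot: [0.997, 0.081, -0.0, -0.0]
ft_force: [0.4, -0.7, -0.9]
grip_width: 0.436
grasp_force: 35.9
```

```bash
python3 -c "
from h import *
plan([(607.6,-296.8,34.2,9.4)])"
```

```text
t 21.7 [ 607.3 -296.5   60.4] psi 9.34 tilt [-2.e-04  1.e-04 -1.e+00] F [ 0.4 -0.7 -0.9] w 37.0 g 35.9 j7 -1.2
   [0.002, 0.0022, 0.1749] -0.0021 rows>=0.4
```

Call:
carry_out([
  [0, 0, 0.08, 0, -0.4],
  [0, 0, 0.14, 0, -0.4],
  [0, 0, 0.17, 0, -0.4],
  [0, 0, 0.176, 0, -0.4],
  [0, 0, 0.176, 0, -0.4],
])

```text
clock: 22.3
position: [0.6075, -0.2968, 0.0338]
ee_rot: [0.997, 0.082, 0.0, 0.0]
ft_force: [-2.3, 1.1, 1.0]
grip_width: 0.435
grasp_force: 36.1
```

```bash
python3 -c "
from h import *
plan([(607.6,-296.8,33.7,9.4)])"
```

```text
t 22.3 [ 607.5 -296.8   33.8] psi 9.36 tilt [ 2.e-04 -1.e-04 -1.e+00] F [-2.3  1.1  1. ] w 37.0 g 36.1 j7 -1.21
   [0.0006, -0.0, 0.001] -0.0013 rows>=0.0
```

Call:
carry_out([
  [0, 0, 0, 0, -0.3],
  [0, 0, 0, 0, 0],
  [0, 0, 0, 0, 0.15],
  [0, 0, 0, 0, 0.15],
  [0, 0, -0.2, 0, 0.15],
  [0, 0, -0.5, 0, 0.2],
  [0, 0, -0.75, 0, 0.6],
  [0, 0, -0.75, 0, 1],
])

```text
clock: 23.3
position: [0.6092, -0.2974, 0.1501]
ee_rot: [0.997, 0.082, 0.003, 0.002]
ft_force: [-0.2, 0.9, -1.2]
grip_width: 0.983
grasp_force: 0.0
```

```bash
python3 -c "
from h import *
check(.6076,-.2968,.02,.036,.045,'medium')
stack()
plan([(445.2,-181.1,130,-17.5),(445.2,-181.1,70,-17.5)])"
```

```text
top part 303 [ 604.5 -296.9   58.3   39.7   10.9] z 0.0283 nest [ 606.6 -297.    85.8   62.5    8.7]
side part 1265 [ 607.6 -296.8   63.5   38.8    9.4] z 0.0285 nest [ 608.  -296.8   89.1   64.3    9.2]
top case 1126 [ 444.9 -180.6   90.9   64.6  -16.9] [ 0.4444 -0.1801  0.0308]
side case 2554 [ 445.3 -181.1   90.1   65.4  -17.2] [ 0.4441 -0.1841  0.0305]
t 23.5 [ 606.8 -296.6  144.9] psi 9.36 tilt [-1.7e-03  7.0e-04 -1.0e+00] F [-0.9 -0.1 -0.7] w 84.9 g 0.0 j7 -1.17
   [-0.469, -0.4676, 0.0497] 0.4476 rows>=1.6
   [-0.5648, -0.3459, 0.0497] 0.4476 rows>=1.6
   [0.0, -0.0, 0.4] -0.0 rows>=1.0
```

Call:
carry_out([
  [-0.23, -0.23, 0.02, 0.22, 1],
  [-0.469, -0.467, 0.05, 0.443, 1],
  [-0.469, -0.467, 0.05, 0.443, 1],
])

```text
clock: 23.88
position: [0.5229, -0.2368, 0.1365]
ee_rot: [0.999, -0.034, -0.003, -0.001]
ft_force: [-0.1, -1.8, 0.9]
grip_width: 0.999
grasp_force: 0.0
```

Call:
carry_out([
  [-0.28, -0.17, 0.02, 0.22, 1],
  [-0.565, -0.346, 0.05, 0.443, 1],
  [-0.565, -0.346, 0.15, 0.443, 1],
  [-0.565, -0.346, 0.3, 0.443, 1],
  [-0.565, -0.346, 0.35, 0.443, 1],
  [-0.565, -0.346, 0.35, 0.443, 1],
])

```text
clock: 24.62
position: [0.4459, -0.1817, 0.0857]
ee_rot: [0.989, -0.15, -0.0, -0.0]
ft_force: [0.0, -0.3, 0.0]
grip_width: 1.002
grasp_force: 0.0
```

```bash
python3 -c "
from h import *
plan([(445.1,-180.9,28,-17.2)])
c=camera('side');W=cloud(c)
cv2.imwrite('pics/s6.png',cv2.resize(c['img'][220:420,240:440,::-1],None,fx=3,fy=3,interpolation=2))"
```

```text
t 24.6 [ 445.9 -181.7   85.7] psi -17.20 tilt [-7.e-04  9.e-04 -1.e+00] F [ 0.  -0.3  0. ] w 85.2 g 0.0 j7 -1.67
   [-0.0068, -0.0035, 0.385] -0.0002 rows>=0.9
```

View pics/s6.png

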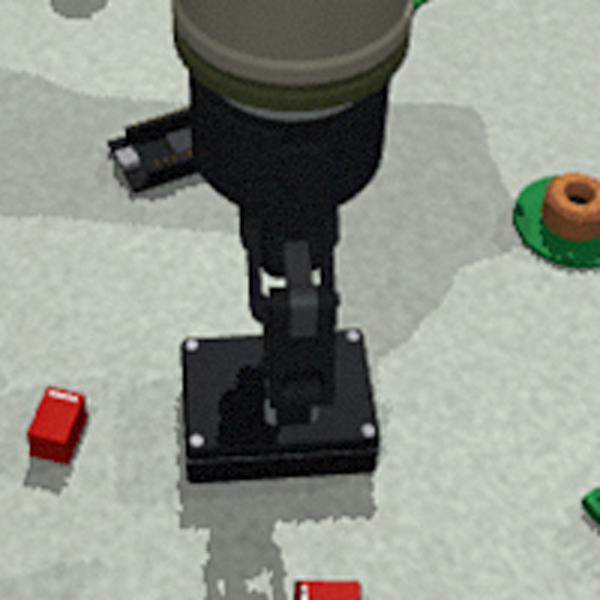

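The fingers straddle the case, about (280,400) in the crop. The red look-alikes are clear of them and the coil sits in its nest at (575,205).

Call:
carry_out([
  [-0.004, -0.002, 0.1, 0, 1],
  [-0.005, -0.003, 0.2, 0, 1],
  [-0.005, -0.003, 0.3, 0, 1],
  [-0.005, -0.003, 0.37, 0, 1],
  [-0.005, -0.003, 0.385, 0, 1],
  [-0.005, -0.003, 0.385, 0, 0.7],
  [-0.005, -0.003, 0.385, 0, 0.4],
  [-0.005, -0.003, 0.385, 0, 0.3],
  [-0.005, -0.003, 0.385, 0, 0.3],
], force=45)

```text
clock: 25.8
position: [0.4455, -0.181, 0.0292]
ee_rot: [0.989, -0.15, 0.001, 0.0]
ft_force: [-2.4, 0.8, 6.5]
grip_width: 0.737
grasp_force: 50.4
```

```bash
python3 -c "
from h import *
plan([(445.1,-180.9,120,-17.2),(638.1,119.5,120,26.5),(638.1,119.5,60,26.5)])"
```

```text
t 25.8 [ 445.5 -181.    29.2] psi -17.22 tilt [ 1.e-03 -6.e-04 -1.e+00] F [-2.4  0.8  6.5] w 62.6 g 50.4 j7 -1.72
   [-0.0029, -0.0001, -0.6056] -0.0008 rows>=1.5
   [0.2123, -0.7645, -0.0] -0.4856 rows>=1.9
   [0.3978, -0.6866, -0.0] -0.4856 rows>=1.9
   [0.5577, -0.5644, -0.0] -0.4856 rows>=1.9
   [0.0, 0.0, 0.4] 0.0 rows>=1.0
```

Call:
carry_out([
  [0, 0, -0.05, 0, 0.3],
  [0, 0, -0.2, 0, 0.3],
  [0, 0, -0.4, 0, 0.3],
  [0, 0, -0.6, 0, 0.3],
  [0, 0, -0.6, 0, 0.3],
])

```text
clock: 26.42
position: [0.4463, -0.1814, 0.1207]
ee_rot: [0.989, -0.15, 0.002, 0.001]
ft_force: [0.5, -0.2, -2.0]
grip_width: 0.739
grasp_force: 50.2
```

Call:
carry_out([
  [0.04, -0.15, 0, -0.1, 0.3],
  [0.1, -0.36, 0, -0.23, 0.3],
  [0.16, -0.57, 0, -0.36, 0.3],
  [0.212, -0.765, 0, -0.486, 0.3],
])

```text
clock: 26.92
position: [0.5096, -0.0784, 0.1173]
ee_rot: [1.0, -0.021, -0.001, -0.0]
ft_force: [-0.8, 1.0, -1.5]
grip_width: 0.741
grasp_force: 50.1
```

Call:
carry_out([
  [0.1, -0.18, 0, -0.13, 0.3],
  [0.2, -0.36, 0, -0.25, 0.3],
  [0.3, -0.52, 0, -0.37, 0.3],
  [0.398, -0.687, 0, -0.486, 0.3],
])

```text
clock: 27.42
position: [0.5737, 0.0215, 0.117]
ee_rot: [0.994, 0.106, -0.001, -0.0]
ft_force: [-0.0, -0.7, -1.6]
grip_width: 0.738
grasp_force: 50.1
```

Call:
carry_out([
  [0.14, -0.14, 0, -0.13, 0.3],
  [0.28, -0.28, 0, -0.25, 0.3],
  [0.42, -0.42, 0, -0.37, 0.3],
  [0.51, -0.52, 0, -0.45, 0.3],
  [0.558, -0.564, 0, -0.486, 0.3],
  [0.558, -0.564, 0.1, -0.486, 0.3],
  [0.558, -0.564, 0.3, -0.486, 0.3],
  [0.558, -0.564, 0.4, -0.486, 0.3],
  [0.558, -0.564, 0.4, -0.486, 0.3],
  [0.558, -0.564, 0.4, -0.486, 0.3],
])

```text
clock: 28.68
position: [0.6387, 0.1195, 0.0594]
ee_rot: [0.973, 0.229, 0.001, 0.0]
ft_force: [0.7, 1.1, -1.6]
grip_width: 0.738
grasp_force: 50.0
```

```bash
python3 -c "
from h import *
plan([(638.1,119.5,33.5,26.5)])
c=camera('side');W=cloud(c)
for b in(.058,): 
    P=W[near(W,.638,.12,.075,.055,.068)]; print(len(P),rect(P),np.median(P[:,2]))
cv2.imwrite('pics/s7.png',cv2.resize(c['img'][100:300,270:470,::-1],None,fx=3,fy=3,interpolation=2))"
```

```text
t 28.7 [638.7 119.5  59.4] psi 26.49 tilt [ 1.2e-03  2.0e-04 -1.0e+00] F [ 0.7  1.1 -1.6] w 62.7 g 50.0 j7 -1.63
   [-0.0036, -0.0018, 0.1725] -0.0002 rows>=0.4
854 [628.7 116.5  87.   84.5 -84.3] 0.06112028949983422
```

View pics/s7.png

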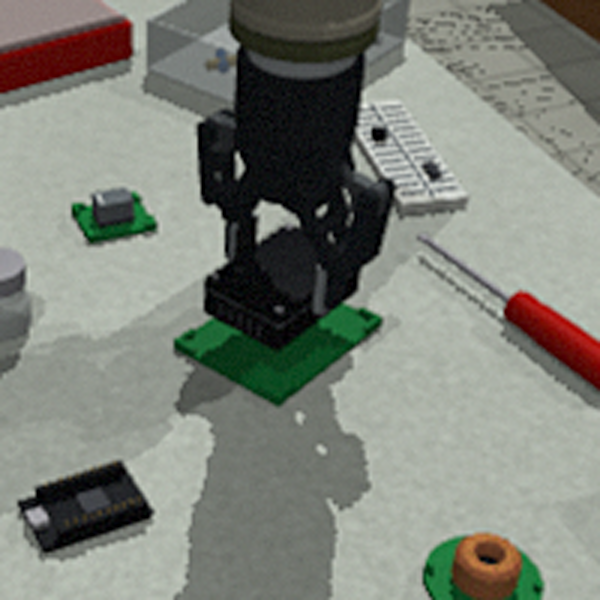

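The case is held squarely over the large nest, about (280,335) in the crop. The relay is in its nest at (113,208).

Call:
carry_out([
  [-0.002, 0, 0.07, 0, 0.3],
  [-0.002, 0, 0.13, 0, 0.3],
  [-0.002, 0, 0.16, 0, 0.3],
  [-0.002, 0, 0.171, 0, 0.3],
  [-0.002, 0, 0.171, 0, 0.3],
])

```text
clock: 29.35
position: [0.6377, 0.1194, 0.0333]
ee_rot: [0.973, 0.229, -0.0, 0.0]
ft_force: [-4.5, -1.9, 5.8]
grip_width: 0.734
grasp_force: 50.9
```

```bash
python3 -c "
from h import *
plan([(638.1,119.5,33.2,26.5)])"
```

```text
t 29.4 [637.7 119.4  33.3] psi 26.52 tilt [-5.e-04 -6.e-04 -1.e+00] F [-4.5 -1.9  5.8] w 62.4 g 50.9 j7 -1.64
   [0.0026, 0.0005, 0.0007] 0.0007 rows>=0.0
```

Call:
carry_out([
  [0, 0, 0, 0, 0.5],
  [0, 0, 0, 0, 0.75],
  [0, 0, 0, 0, 0.85],
  [0, 0, 0, 0, 0.85],
  [0, 0, -0.2, 0, 0.85],
  [0, 0, -0.5, 0, 0.85],
  [0, 0, -0.9, 0, 0.85],
  [0, 0, -1, 0, 0.85],
])

```text
clock: 30.35
position: [0.6395, 0.1202, 0.1874]
ee_rot: [0.973, 0.229, 0.003, 0.0]
ft_force: [-0.4, -0.2, -0.7]
grip_width: 0.923
grasp_force: 0.0
```

Call:
carry_out([
  [-0.4, 0.4, -0.2, 0, 0.85],
  [-0.7, 0.7, -0.4, 0, 0.85],
  [-0.7, 0.7, -0.4, 0, 0.85],
  [-0.7, 0.7, -0.4, 0, 0.85],
])

```text
clock: 30.85
position: [0.5908, -0.0249, 0.2435]
ee_rot: [0.974, 0.227, 0.0, 0.001]
ft_force: [0.8, -0.2, -0.2]
grip_width: 0.924
grasp_force: 0.0
```

```bash
python3 -c "
from h import *
check(.638,.1195,.029,.04,.06,'large')
check(.582,.295,.019,.03,.035,'small')
check(.648,-.1226,.02,.032,.035,'round')
plan([])
c=camera('side');W=cloud(c); save(c,'s8')
for k,x,y in(('jar',.459,.192),('board',.458,.01)):
    P=W[near(W,x,y,.045,.006,.08)]; print(k,len(P),rect(P))"
```

```text
top part 1085 [636.2 119.   90.4  64.1  26.5] z 0.0346 nest [638.3 119.2 114.7  86.8  27. ]
side part 940 [637.3 118.6  92.7  66.1  28.4] z 0.0348 nest [637.2 119.7 116.1  91.8  26.9]
top part 113 [580.6 294.1  28.2  20.6   1.8] z 0.0248 nest [581.7 294.9  51.8  44.8  -1.6]
side part 86 [581.5 294.3  28.8  21.7   1.4] z 0.0249 nest [581.5 294.6  53.4  46.8  -3.6]
top part 0  z  nest [0. 0. 0. 0. 0.]
side part 297 [ 647.3 -124.2   34.9   34.8   -4. ] z 0.0259 nest [ 646.2 -124.9   64.3   60.3  -41.3]
t 31.1 [590.8 -19.9 242.1] psi 26.64 tilt [-1.e-03  6.e-04 -1.e+00] F [ 0.4 -0.8  1.2] w 78.4 g 0.0 j7 -1.3
jar 564 [463.8 200.8  42.8  41.  -74.9]
board 730 [459.9   9.   71.1  44.2   4.9]
```

View pics/s8.png

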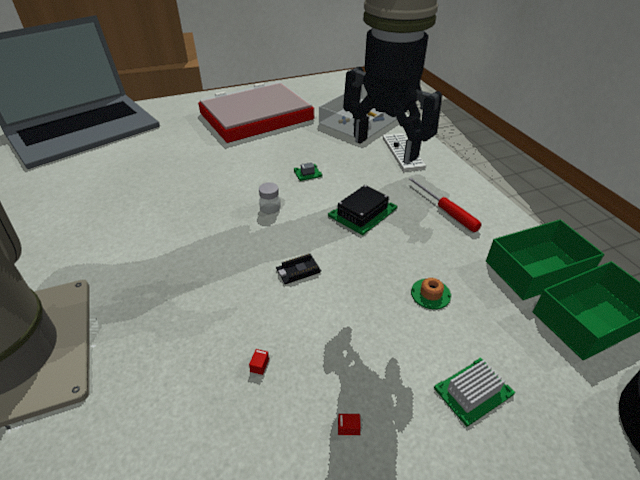

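All four parts sit in their nests, at (363,207), (475,385), (432,290) and (307,171), and the jar and board are where they were. I'll check the relay's squareness over several frames, because its nest angle was noisy.

Run:
```python
from h import *
def onplane(c,m,z):
    f=240/np.tan(np.radians(c["vertical_fov"])/2)
    k=cv2.findContours(cv2.resize(m.astype(np.uint8)*255,None,fx=1,fy=1),cv2.RETR_EXTERNAL,cv2.CHAIN_APPROX_NONE)[0]
    uv=max(k,key=len)[:,0,:].astype(float)
    d=np.c_[(uv[:,0]-c["cx"])/f,(uv[:,1]-c["cy"])/f,np.ones(len(uv))]@c["R"]
    o=-c["R"].T@c["t"]; s=(z-o[2])/d[:,2]
    return o+d*s[:,None]
for n in("top","side"):
    A=[];B=[];C=[]
    for i in range(6):
        c=camera(n);W=cloud(c)
        I=c["img"].astype(int); g=(I[...,1]>I[...,0]*1.4)&(I[...,1]>I[...,2]*1.25)
        u=near(W,.582,.295,.05,-.02,.04)
        A.append(rect(onplane(c,biggest(g&u),.006)))
        P=near(W,.582,.295,.025,.0205,.032); B.append(rect(onplane(c,P,.024)));C.append(rect(W[P]))
    print(n,"nest",np.median(A,0),np.std(A,0)[4].round(1),"relay",np.median(B,0),np.std(B,0)[4].round(1),"relay cloud",np.median(C,0))
    c0=c["img"]
    if n=="top": cv2.imwrite("pics/t9.png",cv2.resize(c0[180:225,165:220,::-1],None,fx=12,fy=12,interpolation=2))
```

```text
top nest [582.5  295.1   51.85  45.05  -1.  ] 0.9 relay [580.2  293.8   27.85  20.65   0.8 ] 1.9 relay cloud [ 5.8060e+02  2.9425e+02  2.8200e+01  2.0350e+01 -4.5000e-01]
side nest [581.1 293.8  55.7  54.4  -1.2] 0.2 relay [581.2  293.    29.35  26.8   -3.7 ] 1.4 relay cloud [581.25 294.35  28.1   23.5   -2.05]
```

View pics/t9.png

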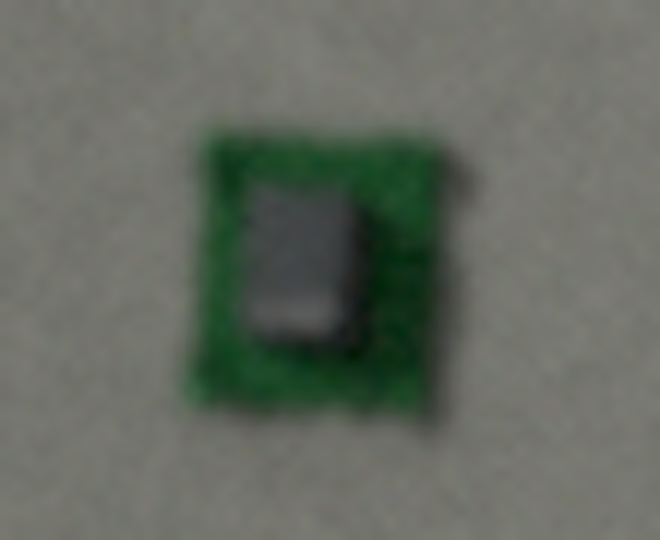

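The crop shows the relay at about (305,265), square in its nest (200–435, 135–405). Both angles are about -1° and the centres agree to within about 2 mm.

```bash
python3 -c "
from h import *
print(ticket.hand_in())"
```

```text
the job is handed in; nothing more can be done
None
```

The job is handed in: the case, heat sink, coil and relay each sit flat and released in their own nests, about centred and square, and the jar and board measured unmoved (about 32 s of the 125 s used).

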